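# Make up two terminal kits and cover one

### The job

Make up the two kits: put one terminal block and the white connector in the black tray with the two cut-off corners, and the other terminal block and the white cup in the plain rectangular tray, all lying or standing flat on the tray floors as they do now. Then cover the cut-corner tray with the grey lid, cut corners over cut corners, fully down on the tray's ledge. Keep the cup upright, set things down rather than drop them, and leave the two tape rolls where they are.

Things in the scene. Friction and masses are not known exactly. Their poses are not given: they have to be found in the camera images.
- cut_tray: Black tray, fixed to the worktop, its two +x corners cut off at 45 deg (22 mm). Base 136 (x) x 110 (y) x 4 mm; 7 mm in from its edge a rim stands up to 18 mm above the worktop, top half leaning 4 mm inward; outside the rim is the lid's ledge, 4 mm above the worktop. Inner floor also at 4 mm, 116 x 90 mm (108 x 82 at the rim top). Origin: centre of underside; z up, x toward the cut corners.
- plain_tray: Shallow black rectangular tray with four full corners, fixed to the worktop (nothing moves it). 130 (x) x 120 (y) mm over the lip, 17 mm high; floor 4 mm above the worktop, 120 x 110 mm inside, upright walls. Origin: centre of the underside, on the worktop; z up.
- lid: Loose grey hood for the cut-corner tray, 134 (x) x 108 (y) mm, two cut corners at its +x end, about 140 g. Open below: 42 mm high inside, top at 46 to 48 mm, on it a grip bar 60 (x) x 14 (y) mm rising to 74 mm. Its wall fits outside the tray rim with 2.5 mm play; seated, its foot rests on the ledge, its origin 4 mm above the tray's, x axes the same way. Origin: centre of open underside; z up.
- block_1: Rail terminal block, a strip of grey slices with one green end slice, 42 (x) x 31 (y) x 34 (z) mm, 35 g, sides flat. Identical to block_2: either may go in either tray. Origin: centre of the underside; z up at the start.
- block_2: Rail terminal block, a strip of grey slices with one green end slice, 42 (x) x 31 (y) x 34 (z) mm, 35 g, identical to block_1. Origin: centre of the underside; z up at the start.
- connector: Small white nylon connector housing lying flat, body from -6 to +8 mm in x, 26 mm long in y, 11 mm high, 12 g. Origin: on the underside, 1 mm off the body's centre toward -x; z up.
- cup: Small white round parts cup standing upright, 48 mm diameter at the rim, 42 mm at the foot, 35 mm high, 50 g, with small parts fixed in it. Origin: centre of the underside; z up.
- black_tape: Bystander: loose roll of black insulating tape lying flat, 72 mm diameter, 18 mm high. Origin: centre of the underside. To be left alone.
- yellow_tape: Bystander: loose roll of yellow insulating tape lying flat, 66 mm diameter, 18 mm high. Origin: centre of the underside. To be left alone.
Not all that is in view belongs to the job. Leave any red look-alike of the cup alone.

How it is judged (in metres and radians):
On the way, in this order (a step that is already met when the one before it is completed fails the run):
1. one terminal block and the connector lie in the cut-corner tray (x of connector in the frame of cut_tray between -0.054 and 0.054 m and y of connector in the frame of cut_tray between -0.043 and 0.043 m and z of connector in the frame of cut_tray between 0 and 0.01 m and angle between connector's own z axis and vertical below 0.15 rad and ((x of block_1 in the frame of cut_tray between -0.054 and 0.054 m and y of block_1 in the frame of cut_tray between -0.043 and 0.043 m and z of block_1 in the frame of cut_tray between 0 and 0.01 m and angle between block_1's own z axis and vertical below 0.15 rad) or (x of block_2 in the frame of cut_tray between -0.054 and 0.054 m and y of block_2 in the frame of cut_tray between -0.043 and 0.043 m and z of block_2 in the frame of cut_tray between 0 and 0.01 m and angle between block_2's own z axis and vertical below 0.15 rad))), for 0.2 s.
2. the lid is seated on the cut-corner tray (x of lid in the frame of cut_tray between -0.006 and 0.006 m and y of lid in the frame of cut_tray between -0.006 and 0.006 m and z of lid in the frame of cut_tray between 0.001 and 0.0065 m and angle between the x axis of lid and the x axis of cut_tray, either way round below 0.08 rad and angle between lid's own z axis and vertical below 0.05 rad), for 0.2 s.
At the end, for the whole second after the job is handed in: Block and connector flat on the cut-corner tray's floor, other block and cup on the plain tray's (height within 6 mm, tilt under 0.15 rad); lid on the ledge (height within 2.5 mm, centre within 6 mm per tray axis, turn under 0.08, tilt under 0.05 rad); all released, at rest (all of step 2 and ((x of block_1 in the frame of cut_tray between -0.054 and 0.054 m and y of block_1 in the frame of cut_tray between -0.043 and 0.043 m and z of block_1 in the frame of cut_tray between 0 and 0.01 m and angle between each of block_1, block_2's own z axis and vertical below 0.15 rad and x of block_2 in the frame of plain_tray between -0.058 and 0.058 m and y of block_2 in the frame of plain_tray between -0.053 and 0.053 m and z of block_2 in the frame of plain_tray between 0 and 0.01 m) or (x of block_2 in the frame of cut_tray between -0.054 and 0.054 m and y of block_2 in the frame of cut_tray between -0.043 and 0.043 m and z of block_2 in the frame of cut_tray between 0 and 0.01 m and angle between each of block_2, block_1's own z axis and vertical below 0.15 rad and x of block_1 in the frame of plain_tray between -0.058 and 0.058 m and y of block_1 in the frame of plain_tray between -0.053 and 0.053 m and z of block_1 in the frame of plain_tray between 0 and 0.01 m)) and x of connector in the frame of cut_tray between -0.054 and 0.054 m and y of connector in the frame of cut_tray between -0.043 and 0.043 m and z of connector in the frame of cut_tray between 0 and 0.01 m and angle between each of connector, cup's own z axis and vertical below 0.15 rad and x of cup in the frame of plain_tray between -0.058 and 0.058 m and y of cup in the frame of plain_tray between -0.053 and 0.053 m and z of cup in the frame of plain_tray between 0 and 0.01 m and linear speed of each of block_1, block_2, connector, cup, lid below 0.02 m/s); the robot touches nothing.
It fails at once if a tape roll is shifted by more than 20 mm (distance of any of black_tape, yellow_tape from where it was at the start of the episode above 0.02 m).
It fails at once if the cup is tipped by more than 0.5 rad (angle between cup's own z axis and vertical above 0.5 rad).
It fails at once if a thing is dropped: it is more than 35 mm above the worktop and touched by nothing ((height (world z) of block_1 above 0.035 m and contact force between block_1 and anything else below 0.001 N) or (height (world z) of block_2 above 0.035 m and contact force between block_2 and anything else below 0.001 N) or (height (world z) of connector above 0.035 m and contact force between connector and anything else below 0.001 N) or (height (world z) of cup above 0.035 m and contact force between cup and anything else below 0.001 N) or (height (world z) of lid above 0.035 m and contact force between lid and anything else below 0.001 N)).
It also fails if it takes over 128 s, if anything falls off the work surface, if the arm or the gripper's body presses on something with over 40 N, if the wrist force passes 120 N, or if a joint passes its speed limit or range.

### The arm

A 6-joint arm with a two-finger parallel gripper is mounted at the origin on a cart in front of the work surface, level with it; the furniture and walls round the work are solid. World frame = base frame: x ahead of the robot, y to its left, z up, the work surface at z = 0. Lengths are in mm, angles in rad, forces in N, time in s.
With the tool pointing down it reaches from about 350 to 925 mm from the base axis. Payload 6.4 kg.
Tool frame: the origin (TCP) lies at the very end of the fingers, on their centre line; the grasp point (between the pads) lies 19 mm behind it; z points along the fingers, y is the line along which they close (so a half turn about z gives the same grasp; the last joint's range is limited). The gripper opens to 94 mm and grips with 3 to 60 N. Pads are 16 mm wide; open, the fingers measure 119 mm over their backs; the gripper's body (75 mm by 177 mm) begins 78 mm behind the grasp point.
Start: joints at [-1.391, 0.245, 1.558, -0, 1.339, -0.174], TCP at [225.207, -609.75, 205.455] pointing down, gripper open.
Joint ranges: [-3.13, 3.13], [-1.02, 2.26], [0.13, 2.54], [-0.95, 4.09], [0.21, 2.88], [-2.74, 2.74]. Speed limits (rad/s): [2.57, 2.57, 3.14, 3.14, 3.14, 3.14].

### API

Orientations are given as a unit quaternion [w, x, y, z].
In Python, from bench import reach, move_linear, move_joints, grip, hold, solve_ik, snapshot, IKError, job_done, cut_out, current_time, current_qpos, current_dq, current_joint_efforts, current_tool_pos, current_ee_rot, current_ft_force, current_wrist_torque, current_gripper_width, current_grip_force gives the robot as it stands. Calls block until the motion is done:
- reach(position, orientation): joint-space move of the TCP to a pose.
- move_linear(position, vel=150, rotation=None, stop_force=None): straight line of the TCP; rotation=None keeps the orientation; vel is the mean speed in mm/s. With stop_force (N) it stops when the force on the tool has changed by that much, and returns True; else False.
- move_joints(angles): joint-space move.
- grip(opening, grasp_force=None): opening from 0.0 (shut) to 1.0 (fully open); grasp_force is the grip in N (None keeps the last); returns when the fingers have stopped.
- hold(seconds).
- solve_ik(position, orientation): joint angles nearest the present ones, or None.
- snapshot(name): name is "side" or "top" or "wrist"; returns a dict with "frame" (420x560x3 uint8, red, green, blue), "mtx" (3x3 intrinsics, pixels), "R" (3x3) and "t" (3): a world point X has camera coordinates R X + t; the wrist camera has in their place "hand_eye" (4x4, takes a point from camera to tool coordinates, whose origin is the TCP and whose axes are the flange's). Camera axes: x right, y down, z forward; pixel columns grow to the right and rows downward; lengths in mm; the calibration is good to about 2 mm. A picture is of the moment at which its call begins: read the wrist's pose just before it. There is no depth.
A pose or a line that the arm cannot do raises IKError and nothing moves.
- job_done(): hands the job in; it is judged then, once.
Trained networks look in the newest picture that a camera, given by its name, has taken for a name from the list of things; names that differ only in an ending like _2 or _b are one class to them, and where a whole thing is asked for, a point or a joint stands for the part that bears it (a point fixed in the world has none). Each returns a list of dicts, best first, with "confidence" (0 to 1); they miss things now and then, are a little off and sometimes report something else, mostly with a low value. They report only what shows in the picture. A call takes as long as a camera call. They do not tell look-alikes from the thing itself.
- cut_out(camera, thing): "pixels" (420x560 bool, what is visible of it) and "centre" ([column, row] in pixels, amid what is visible of it).
Readings, each from a call of its own:
- current_time(): time.
- current_qpos(): joint angles.
- current_dq(): joint speeds.
- current_joint_efforts(): joint torques, N m.
- current_tool_pos(): TCP position.
- current_ee_rot(): TCP orientation.
- current_ft_force(): force on the tool from outside, world axes, zero at the start.
- current_wrist_torque(): the same for the moment, N m.
- current_gripper_width(): opening from 0.0 (shut) to 1.0 (fully open).
- current_grip_force(): force on a finger pad.
Only numpy, scipy, OpenCV 4.12 (cv2) and the standard library are available. Lean on these libraries where they do the work, as an engineer would, in place of code of your own. Each camera call takes 0.05 s, during which the arm holds its last target. There are 200 camera calls.

## Working session

There is one attempt and no reset: what is moved stays moved. The work goes in short steps, each a Python script; the robot and the scene stay as the last script left them, time stands still between calls to the robot, and variables do not carry over. Pictures are saved under pics/ and viewed, at most 14 in all, crops included, and the job is handed in when it is done.

```bash
ls; mkdir -p pics
python3 - <<'E'
from bench import *
import cv2,numpy as np
for n in("top","side"):
    s=snapshot(n); cv2.imwrite(f"pics/{n}0.png",s["frame"][:,:,::-1])
    print(n,s["mtx"].tolist(),np.round(s["R"],4).tolist(),np.round(s["t"],1).tolist())
    for th in("cut_tray","plain_tray","lid","block_1","connector","cup","black_tape","yellow_tape"):
        print(th,[(round(float(d["confidence"]),2),np.round(d["centre"],1).tolist(),int(d["pixels"].sum())) for d in cut_out(n,th)])
print(current_ee_rot(),current_time())
s=snapshot("wrist");print(s["hand_eye"],s["mtx"])
E
```

```text
pics
top [[390.9288243133756, 0.0, 283.2137013287842], [0.0, 390.9288243133756, 213.20911149631485], [0.0, 0.0, 1.0]] [[-0.0008, -0.9999, 0.0101], [-0.994, -0.0003, -0.1094], [0.1093, -0.0101, -0.994]] [16.7, 533.6, 1050.3]
cut_tray [(0.76, [288.6, 176.8], 1746)]
plain_tray [(0.6, [368.1, 187.2], 2009)]
lid []
block_1 [(0.61, [304.1, 226.2], 162), (0.54, [167.3, 207.2], 192)]
connector [(0.36, [417.6, 247.0], 54)]
cup [(0.57, [388.8, 230.8], 267), (0.48, [347.9, 230.9], 246)]
black_tape [(0.76, [374.7, 258.8], 486)]
yellow_tape [(0.77, [324.9, 265.8], 354)]
side [[536.953602809265, 0.0, 278.1881073021265], [0.0, 536.953602809265, 219.40970091312184], [0.0, 0.0, 1.0]] [[-0.9309, -0.3651, -0.0059], [-0.1965, 0.5145, -0.8347], [0.3078, -0.7759, -0.5507]] [494.2, 138.9, 1184.7]
cut_tray [(0.8, [238.0, 222.7], 1454), (0.31, [209.0, 315.3], 490)]
plain_tray [(0.9, [277.1, 184.8], 1165)]
lid [(0.65, [202.5, 271.7], 2909), (0.53, [337.7, 223.3], 436), (0.44, [359.9, 198.1], 381)]
block_1 [(0.78, [293.6, 222.0], 306), (0.65, [210.4, 313.3], 547)]
connector []
cup [(0.85, [313.8, 199.0], 274), (0.63, [329.9, 175.4], 262), (0.35, [277.3, 183.9], 1168), (0.2, [293.2, 221.3], 311)]
black_tape [(0.58, [358.7, 198.3], 416)]
yellow_tape [(0.98, [339.9, 222.5], 424)]
[ 3.36786864e-05  9.84391158e-01  1.75994452e-01 -4.07638864e-06] 0.9
[[ 5.03841651e-04 -9.72605474e-01 -2.32461476e-01  6.65841238e+01]
 [ 9.99999799e-01  4.00772822e-04  4.90609073e-04  7.09245589e-01]
 [-3.84004828e-04 -2.32461677e-01  9.72605481e-01 -1.79643862e+02]
 [ 0.00000000e+00  0.00000000e+00  0.00000000e+00  1.00000000e+00]] [[360.10006615   0.         285.3362912 ]
 [  0.         360.10006615 216.0361489 ]
 [  0.           0.           1.        ]]
```

Run:
```python
import cv2
a=cv2.imread("pics/top0.png")[130:300,130:440];cv2.imwrite("pics/topc.png",cv2.resize(a,None,fx=2.58,fy=2.58,interpolation=cv2.INTER_CUBIC)[:600,:800])
```

```text
(no output)
```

View pics/topc.png

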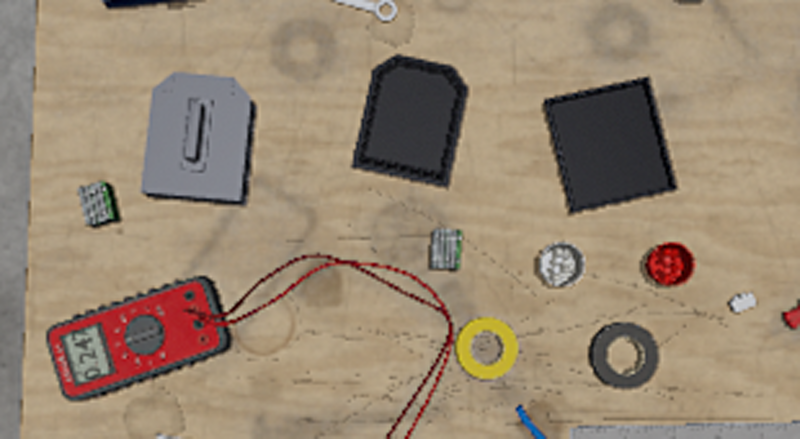

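View pics/side0.png

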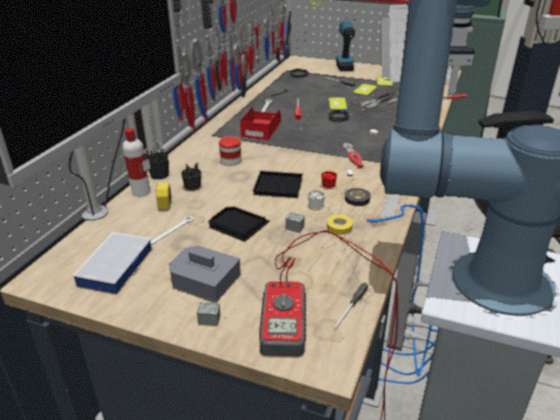

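The top view shows (full-frame pixels) the lid near (207,183), the cut tray (289,177), the plain tray (368,187), the blocks at (167,207) and (304,226), the white cup (348,231), the red look-alike (389,231) and the connector (418,247). Cut corners of lid and tray both point up (+x). The side view agrees. Next I survey close up with the wrist camera and fit silhouettes.

```bash
cat > h.py <<'E'
from bench import *
import cv2, numpy as np
from scipy.optimize import minimize
from scipy.spatial.transform import Rotation as Ro
def box(x0,x1,y0,y1,z0,z1): return [[x,y,z] for x in(x0,x1) for y in(y0,y1) for z in(z0,z1)]
def cutp(a,b,c,z0,z1): return [[x,y,z] for x,y in((-a,-b),(-a,b),(a-c,b),(a,b-c),(a,c-b),(a-c,-b)) for z in(z0,z1)]
ci=lambda r,z:[[r*np.cos(t),r*np.sin(t),z] for t in np.linspace(0,6.28,40)]
M={"cut_tray":[cutp(68,55,22,0,4),cutp(61,48,19,4,11)],"plain_tray":[box(-65,65,-60,60,0,17)],
"lid":[cutp(67,54,22,0,46),box(-30,30,-7,7,46,74)],"block_1":[box(-21,21,-15.5,15.5,0,34)],
"connector":[box(-6,8,-13,13,0,11)],"cup":[ci(21,0)+ci(24,35)]}
q=lambda yaw:[0,float(np.cos(yaw/2)),float(np.sin(yaw/2)),0]
rot=lambda yaw:np.array([[np.cos(yaw),-np.sin(yaw)],[np.sin(yaw),np.cos(yaw)]])
def near(yaw,pos,k=np.pi):            # yaw equivalent with last joint nearest 0
    c=np.arctan2(pos[1],pos[0])+np.pi/2
    return yaw+k*np.round((c-yaw)/k)
def wrist():
    p=np.array(current_tool_pos());e=np.array(current_ee_rot());s=snapshot("wrist")
    T=np.eye(4);T[:3,:3]=Ro.from_quat(e[[1,2,3,0]]).as_matrix();T[:3,3]=p
    W=np.linalg.inv(T@s["hand_eye"]); return s["frame"],s["mtx"],W[:3,:3],W[:3,3]
def cam(n):
    s=snapshot(n);return s["frame"],s["mtx"],np.array(s["R"]),np.array(s["t"])
def proj(P,K,R,t):
    c=np.asarray(P)@R.T+t; c=c@K.T; return c[:,:2]/c[:,2:]
def unproj(uv,z,K,R,t):
    d=R.T@np.linalg.solve(K,[uv[0],uv[1],1]);o=-R.T@t; return (o+d*(z-o[2])/d[2])[:2]
def fit(thing,mask,v,yaw0s=(0,),z0=0):
    """pose (x,y,yaw), IoU of the model silhouette with a mask"""
    _,K,R,t=v; S=4; big=cv2.resize(mask.astype(np.uint8),None,fx=S,fy=S,interpolation=cv2.INTER_NEAREST)
    A=cv2.GaussianBlur(big.astype(np.float32),(0,0),4); ys,xs=np.nonzero(mask)
    c=unproj((xs.mean(),ys.mean()),z0+10,K,R,t)
    def cost(p):
        im=np.zeros_like(big)
        for h in M[thing]:
            P=np.array(h,float);P=np.c_[P[:,:2]@rot(p[2]/30).T+p[:2],P[:,2]+z0]
            u=proj(P,K,R,t)*S+S/2-.5
            cv2.fillConvexPoly(im,cv2.convexHull((u*16).astype(np.int32)),1,shift=4)
        return float(np.abs(cv2.GaussianBlur(im.astype(np.float32),(0,0),4)-A).sum()/A.sum())
    best=None
    for y in yaw0s:
        x0=np.array([*c,y*30]);sx=np.array([x0,x0+[8,0,0],x0+[0,8,0],x0+[0,0,8]])
        r=minimize(cost,x0,method="Nelder-Mead",options=dict(initial_simplex=sx,xatol=.1,fatol=1e-4,maxiter=150))
        if best is None or r.fun<best.fun:best=r
    return [*np.round(best.x[:2],1).tolist(),round(float(best.x[2]/30),3)],round(best.fun,3)
E
cat > s1.py <<'E'
from h import *
import pickle
v=cam("top");_,K,R,t=v
px={"connector":(417.6,247),"cup":(347.9,231),"plain_tray":(368,187),"block_b":(304,226),"cut_tray":(288.6,177),"lid":(207,183),"block_a":(167,207)}
for k,u in px.items():
    g=unproj(u,40 if k=="lid" else 10,K,R,t); th="block_1" if "block" in k else k
    a=np.arctan2(g[1],g[0]); cx=np.array([-np.sin(a),np.cos(a)])
    p=g-55*cx
    Z=190 if k in("lid","cut_tray","plain_tray") else 130
    try: reach([*p,Z],q(a+np.pi/2))
    except IKError as e: print(k,g,"IK",e);continue
    w=wrist(); cv2.imwrite(f"pics/w_{k}.png",w[0][:,:,::-1])
    ds=cut_out("wrist",th); pickle.dump((w,ds),open(f"w_{k}.pkl","wb"))
    print(k,np.round(g))
    for d in ds:
        ys,xs=np.nonzero(d["pixels"]); e=min(xs.min(),ys.min(),559-xs.max(),419-ys.max())
        y0=np.arange(0,1) if th=="cup" else (np.arange(-.8,.81,.4) if th in("lid","cut_tray") else np.arange(0,3.1,.5))
        print("  ",round(d["confidence"],2),np.round(d["centre"]).tolist(),len(xs),"edge",e,*fit(th,d["pixels"],w,y0))
print(current_time())
E
python3 s1.py
```

```text
connector [ 441. -359.]
   0.77 [289.0, 140.0] 690 edge 129 [443.0, -361.6, 3.534] 0.168
cup [ 486. -165.]
   0.74 [324.0, 277.0] 2879 edge 114 [482.5, -278.7, 0.024] 0.028
   0.57 [279.0, 139.0] 3270 edge 108 [482.9, -161.5, 0.121] 0.016
plain_tray [ 611. -224.]
   0.89 [292.0, 134.0] 17600 edge 39 [614.9, -220.4, 3.363] 0.009
block_b [500. -42.]
   0.93 [283.0, 140.0] 2274 edge 119 [499.4, -39.1, 3.074] 0.047
cut_tray [639.   1.]
   0.86 [291.0, 147.0] 15090 edge 74 [646.2, -3.4, -0.21] 0.011
   0.5 [123.0, 290.0] 285 edge 109 [523.7, -456.9, 5.274] 1.0
lid [616. 226.]
   0.67 [285.0, 141.0] 17979 edge 51 [620.2, 226.1, -0.083] 0.028
block_a [553. 343.]
   0.61 [274.0, 149.0] 2264 edge 121 [548.5, 335.5, 0.275] 0.035
7.3417
```

Run:
```python
from h import *
import pickle
a=[]
for k,th,p in(("connector","connector",(443,-361.6,.392)),("block_b","block_1",(499.4,-39.1,3.074)),("lid","lid",(620.2,226.1,-.083)),("cut_tray","cut_tray",(646.2,-3.4,-.21))):
    w,ds=pickle.load(open(f"w_{k}.pkl","rb")); F=4 if th in("connector","block_1") else 2
    im=cv2.resize(w[0],None,fx=F,fy=F,interpolation=cv2.INTER_CUBIC)[:,:,::-1].copy()
    for h in M[th]:
        P=np.array(h,float);P=np.c_[P[:,:2]@rot(p[2]).T+p[:2],P[:,2]]
        cv2.polylines(im,[cv2.convexHull((proj(P,*w[1:])*F+F/2).astype(np.int32))],True,(0,0,255))
    c=(np.array(ds[0]["centre"])*F).astype(int); im=im[max(0,c[1]-150):c[1]+150,c[0]-200:c[0]+200]
    a.append(cv2.copyMakeBorder(im,0,300-im.shape[0],0,400-im.shape[1],0))
cv2.imwrite("pics/chk.png",np.vstack([np.hstack(a[:2]),np.hstack(a[2:])]))
```

```text
(no output)
```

View pics/chk.png

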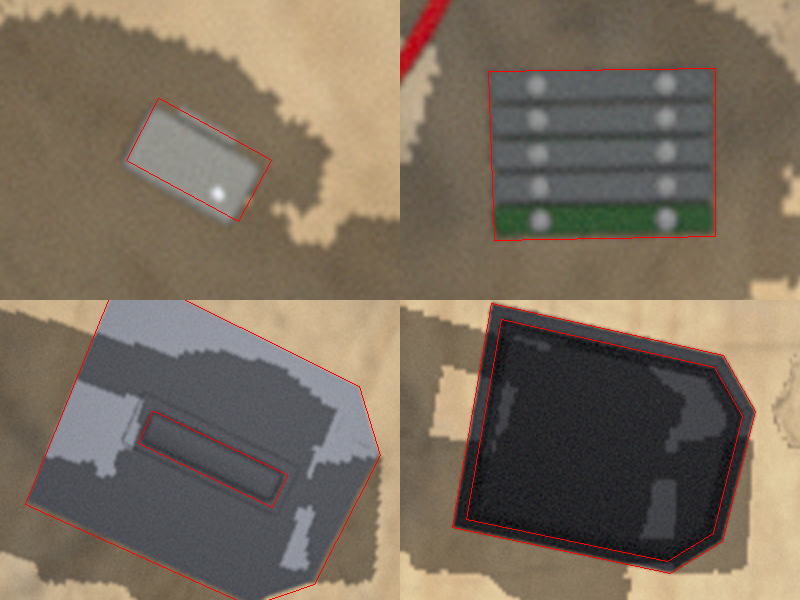

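All four fits line up: the block's long side spans its slices, and the tray and lid outlines coincide. Start with a block and the connector into the cut tray.

```bash
cat >> h.py <<'E'
TR={"cut":(646.2,-3.4,-.21),"plain":(614.9,-220.4,.221)}
def intray(n,x,y): t=TR[n]; return np.array(t[:2])+rot(t[2])@[x,y]
def pick(xy,yaw,z,width,op,force=20,up=130):
    y=near(yaw,xy); grip(op/94); reach([*xy,up],q(y)); move_linear([*xy,z+15],vel=200); move_linear([*xy,z],vel=60)
    grip(0,force); w=current_gripper_width()*94; print("width",round(w,1),"expect",width,"F",current_grip_force(),"t",current_time())
    return abs(w-width)<5
def place(xy,yaw,z,width,up=130,extra=12):
    p=current_tool_pos(); move_linear([p[0],p[1],up],vel=150)
    y=near(yaw,xy); reach([*xy,up],q(y)); move_linear([*xy,z+14],vel=150); hold(.2)
    s=move_linear([*xy,z-2],vel=25,stop_force=3); zz=current_tool_pos()[2]
    print("stopped",s,"z",round(zz,1),"want",z)
    grip((width+extra)/94); hold(.2); move_linear([*xy,up],vel=150)
E
python3 - <<'E'
from h import *
ok=pick((548.5,335.5),.275,8,31,60)
if ok: place(intray("cut",-27,0),TR["cut"][2],12,31)
if ok and pick((443,-361.6),.392+np.pi/2,2,14,40):
    place(intray("cut",26,0),TR["cut"][2],6,14)
w=wrist();print(current_time())
p=intray("cut",0,0);a=np.arctan2(p[1],p[0]);reach([*(p-55*np.array([-np.sin(a),np.cos(a)])),130],q(a+np.pi/2))
w=wrist();cv2.imwrite("pics/p1.png",w[0][:,:,::-1])
E
```

```text
width 31.2 expect 31 F 19.999647438526154 t 10.8
stopped True z 12.0 want 12
width 13.5 expect 14 F 19.999895989894867 t 19.6417
stopped True z 5.9 want 6
25.4917
```

View pics/p1.png

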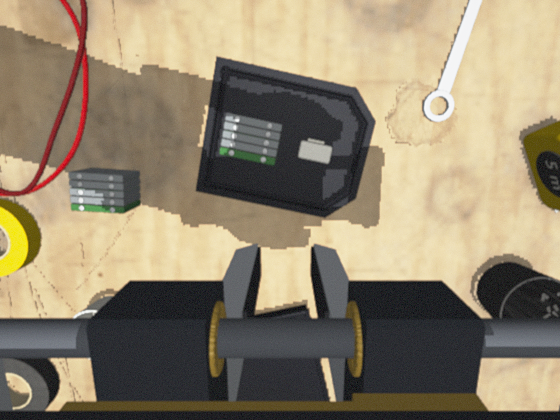

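The block at (250,140) and connector at (314,151) both lie flat inside the tray, clear of the rim. Now the lid.

Run:
```python
from h import *
ok=pick((620.2,226.1),-.083,52,14,40,force=40)
if ok:
    p=current_tool_pos(); move_linear([p[0],p[1],140],vel=120)
    t=intray("cut",0,0); y=near(-.21,t); reach([*t,140],q(y)); move_linear([*t,80],vel=120); hold(.3)
    s=move_linear([*t,54.5],vel=20,stop_force=5)
    print(s,np.round(current_tool_pos(),1),np.round(current_ft_force(),1),np.round(current_wrist_torque(),2),current_time())
```

```text
width 13.7 expect 14 F 39.99679505825043 t 29.6583
True [646.1  -3.4  56.2] [ 0.4 -0.7  4.9] [ 0.   -0.09  0.02] 33.5083
```

The lid came down to its seated height (56.2 against 56 expected). Release it and do the second kit, then inspect.

Run:
```python
from h import *
t=current_tool_pos(); grip(30/94); hold(.2); move_linear([t[0],t[1],140],vel=120)
if pick((499.4,-39.1),3.074,8,31,60,up=140): place(intray("plain",-30,0),TR["plain"][2],12,31)
if pick((482.9,-161.5),TR["plain"][2],8,46,72): place(intray("plain",28,0),TR["plain"][2],12,46,extra=10)
a=[]
for n,th in(("plain",("block_1","cup")),("cut",("lid",))):
    p=intray(n,0,0);b=np.arctan2(p[1],p[0]);reach([*(p-55*np.array([-np.sin(b),np.cos(b)])),190],q(b+np.pi/2))
    w=wrist();a.append(w[0][:300,60:460,::-1])
    for k in th:
        for d in cut_out("wrist",k)[:2]:
            f,c=fit(k,d["pixels"],w,np.arange(-.8,2.4,.5) if k=="block_1" else (-.2,.2),z0=4)
            print(k,round(d["confidence"],2),c,"in tray",np.round(rot(TR[n][2]).T@(np.array(f[:2])-TR[n][:2]),1),round(f[2]-TR[n][2],3))
cv2.imwrite("pics/p2.png",np.hstack(a));print(current_time())
```

```text
width 30.6 expect 31 F 20.000151693820953 t 39.8333
stopped True z 12.0 want 12
width 46.2 expect 46 F 20.000217006308958 t 47.6167
stopped True z 11.9 want 12
block_1 0.58 0.034 in tray [-31.1  -1.1] 3.15
cup 0.91 0.078 in tray [-139.9  -27.7] -0.213
cup 0.66 0.014 in tray [27.2 -1.2] 0.123
lid 0.73 1.0 in tray [ 205.5 -414.8] 0.988
lid 0.72 0.04 in tray [ 0.2 -2.5] 0.0
54.5833
```

View pics/p2.png

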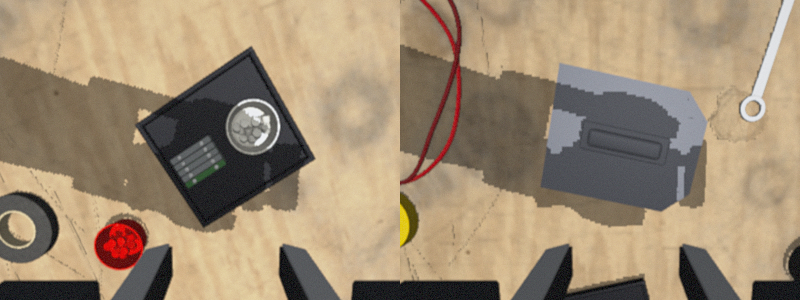

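The pictures show the cup upright and the block flat in the plain tray, at (252,125) and (197,160). The lid sits on the tray with its cut corners aligned (about 0.2 and -2.5 mm off, 0 turn). Handing in.

```bash
python3 -c "
from bench import *
print(job_done())"
```

```text
the job is handed in; nothing more can be done
None
```

I handed the job in at about 55 s of the 128 s allowed; both kits are made up and the lid is seated on the cut-corner tray (about 2.5 mm off centre, within the 6 mm limit), but the judge's result was not shown to me.

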